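# Push a row of label rolls home in the infeed lane

## Task

Stand the single roll of labels at the tail of the row of three, in line with them along the fence. Then push all four from the tail as one closed row, upright and without buckling, into the lane until the first roll gently presses the sprung pad hidden under the grey hood; feel for the pad, let it give only a few millimetres, and leave the row there, closed up and in contact with the pad.

Things in the scene. Friction and masses are not known exactly. Their poses are not given: they have to be found in the camera images.
- lane: Fixed lane of slippery aluminium rails 8 mm thick, inner faces at y = +-33.5 mm. Origin on its centre line, at table height; x points the way the rolls are pushed, y left of that, z up. Left rail, also the infeed fence: 14 mm high from x = -250 to -110, 30 mm high to +340. Right rail: 30 mm high, x = -30 to +340, its lead-in flares to y = -55 at x = -81. Feet 9 mm high outside.
- hood: Fixed grey sheet-metal hood over the lane's far end, 140 x 106 x 102 mm, origin under its centre, which is lane x = +270 mm; axes as the lane's; open front edge at lane x = +200. The pad hides inside.
- hood_front (a point): Middle of the hood's front edge, 50 mm up. Behind it a rubber pad, 50 mm wide, 10 to 58 mm above the table, faces the rolls: its face at rest is 30 to 70 mm deeper, set anew each time and not measured. Spring 1.5 N per mm, travel 12 mm, no more than 10 N allowed on it. Pushing all four rolls takes 3 to 13 N of drag, drifting by 2 or 3 N; it also keeps them on the pad when let go.
- lead_centre (a point): Centre (half-way up, 37 mm above the table) of the first roll of the row, the one nearest the hood. Upright green-and-white roll of labels, a cylinder 61 mm in diameter and 74 mm high, 0.17 to 0.34 kg. Stands at about lane x = 0.
- second_centre (a point): Centre of the second roll of the row, same kind and height, some 68 mm behind the first, with a gap of a few mm.
- third_centre (a point): Centre of the third roll of the row, same kind, some 68 mm behind the second, at about lane x = -137 mm.
- fourth_centre (a point): Centre of the single roll, same kind and height, that stands by itself on the open table to the robot's left, off the row. It belongs behind the third, as the tail of the row.

How it is judged:
On the way:
1. the single roll stands upright behind the third, in line with the row (within 15 mm sideways, less than 25 mm gap) (distance between fourth_centre and third_centre below 0.085 m and y of fourth_centre in the frame of lane between -0.015 and 0.015 m and angle between fourth_centre's own z axis and vertical below 0.12 rad and height (world z) of fourth_centre below 0.042 m), for 0.2 s.
At the end, for the whole second after the job is handed in: All four rolls stand upright at rest in the lane in their order, within 10 mm of its centre line, with gaps of less than about 4 mm, and the first roll still rests against the sprung pad with more than 0.8 N (contact force between hood and roll_lead above 0.8 N and horizontal distance between lead_centre and second_centre below 0.065 m and horizontal distance between second_centre and third_centre below 0.065 m and horizontal distance between third_centre and fourth_centre below 0.065 m and angle between each of lead_centre, second_centre, third_centre, fourth_centre's own z axis and vertical below 0.05 rad and height (world z) of each of lead_centre, second_centre, third_centre, fourth_centre below 0.041 m and y of lead_centre in the frame of lane between -0.01 and 0.01 m and y of second_centre in the frame of lane between -0.01 and 0.01 m and y of third_centre in the frame of lane between -0.01 and 0.01 m and y of fourth_centre in the frame of lane between -0.01 and 0.01 m and linear speed of each of roll_lead, roll_second, roll_third, roll_fourth below 0.01 m/s); the robot touches nothing.
It fails at once if the sprung pad is pressed with more than 10 N (contact force between hood and anything else above 10 N).
It fails at once if a roll is tipped more than 15 degrees (angle between any of lead_centre, second_centre, third_centre, fourth_centre's own z axis and vertical above 0.26 rad).
It fails at once if the row buckles: one of the row's rolls strays more than 15 mm from the lane's centre line (y of any of lead_centre, second_centre, third_centre in the frame of lane above 0.015 m or y of any of lead_centre, second_centre, third_centre in the frame of lane below -0.015 m).
It fails at once if the row is pushed into the lane while it is not closed up (a gap over 15 mm) or without the fourth roll (x of lead_centre in the frame of lane above 0.03 m and (distance between lead_centre and second_centre above 0.076 m or distance between second_centre and third_centre above 0.076 m or distance between third_centre and fourth_centre above 0.076 m)).
It also fails if it takes over 72 s, if anything falls off the work surface, if the arm or the gripper's body presses on something with over 40 N, if the wrist force passes 120 N, or if a joint passes its speed limit or range.

## Robot

A 6-joint arm with a two-finger parallel gripper is mounted at the origin on a cart in front of the work surface, level with it; the furniture and walls round the work are solid. World frame = base frame: x ahead of the robot, y to its left, z up, the work surface at z = 0. Lengths are in m, angles in rad, forces in N, time in s.
With the tool pointing down it reaches from about 0.4 to 0.825 m from the base axis. Payload 7 kg.
Tool frame: the origin (TCP) lies at the very end of the fingers, on their centre line; the grasp point (between the pads) lies 19 mm behind it; z points along the fingers, y is the line along which they close (so a half turn about z gives the same grasp; the last joint's range is limited). The gripper opens to 88 mm and grips with 3 to 60 N. Pads are 19 mm wide; open, the fingers measure 130 mm over their backs; the gripper's body (78 mm by 193 mm) begins 47 mm behind the grasp point.
Start: joints at [0.288, 0.359, 0.012, 0, -1.224, -0.288], TCP at [0.675, -0, 0.227] pointing down, gripper open.
Joint ranges: [-3.07, 3.07], [-1.43, 2.12], [-1.02, 1.25], [-3.03, 1.67], [-3.05, -0], [-3.03, 3.03]. Speed limits (rad/s): [2.39, 2.39, 3.01, 3.14, 3.14, 3.14].

## Interface

Orientations are given as [roll, pitch, yaw] about the fixed x, y, z axes, in that order (R = Rz(yaw) Ry(pitch) Rx(roll)).
In Python, from station import arm gives the robot as it stands.
- The arm moves only by the tool step_arm, never from a script. Its argument "rows" is a list of rows, each a list of 5 numbers: the shift along the world's x, y, z in m, then the turn about the world's z in rad, then the finger opening in m, from 0 to 0.0876. In form: [[x, y, z, spin, gripper], ...]. A call has 1 to 20 rows; each row is the pose to reach, as a shift and turn from the pose commanded when the call began; what a row does not reach only later rows make up. A row lasts 1/10 s, in which the tool goes at most 50 mm and 8.59 degrees, less where a joint would pass 70% of its speed; a pose out of reach is approached as far as the arm can. A call with a gripper value outside its range is refused whole. The fingers move at their own pace and stop on an object; "newtons" is the grip in N (left out, the last holds). Time passes only in rows, so rows that repeat a pose let the fingers close. It gives the time, the measured TCP pose, the force, the opening and the grip force at its end, in the units of the state.
- arm.get_state(): the state, without advancing time (a new reading comes with each control period).
- arm.grab_frame(name): name is "scene" or "side" or "wrist"; returns a dict with "color" (400x640x3 uint8, blue, green, red), "vfov" (degrees; the focal length in pixels is half the picture's height over the tangent of half this angle, whatever the lens; pixels are square), "cx", "cy" (the principal point, pixels), "rvec" (rotation vector, rad) and "tvec" (3), from world to camera coordinates, as OpenCV has them. Camera axes: x right, y down, z forward; pixel columns grow to the right and rows downward; lengths in m; the calibration is good to about 2 mm. The wrist camera is an equidistant fisheye: a pixel r from the principal point sees the ray r / f radians off the axis. A picture is of the moment at which its call begins. There is no depth.
- arm.job_done(): hands the job in; it is judged then, once.
The state is a dict: "t": time; "q": joint angles; "qd": joint speeds; "joint_efforts": joint torques, N m; "eef_pos": TCP position; "ee_rot": TCP orientation; "force": force on the tool from outside, world axes, zero at the start; "moment": the same for the moment, N m; "width": finger opening in m; "gripper_force": force on a finger pad.
Only numpy, scipy, OpenCV 4.12 (cv2) and the standard library are available. Lean on these libraries where they do the work, as an engineer would, in place of code of your own. Each camera call takes 0.05 s, during which the arm holds its last target. There are 200 camera calls.

## Working session

There is one attempt and no reset: what is moved stays moved. The work goes in short steps, Python scripts to look and compute and a tool call to move; the robot and the scene stay as the last step left them, time stands still between calls to the robot, and variables do not carry over. Pictures are saved under pics/ and viewed, at most 10 in all, crops included, and the job is handed in when it is done.

Besides the shell and the picture viewer there is one more tool, called after ">>>" as a command line: name --pt "numbers of a row" for each row, then --argument value for the rest. step_arm: Moves the arm, as the interface text tells. Its arguments: {"type":"object","properties":{"rows":{"type":"array"},"newtons":{"type":"number"}},"required":["rows"]}

```bash
mkdir -p pics; cat > h.py <<'E'
import numpy as np,cv2
from station import arm
def snap(n,f):
    d=arm.grab_frame(n); cv2.imwrite('pics/'+f,d['color']); np.save('pics/'+f+'.npy',{k:d[k] for k in d if k!='color'},allow_pickle=True); return d
def load(f): return np.load('pics/'+f+'.npy',allow_pickle=True).item()
def F(d): return 200/np.tan(np.radians(d['vfov'])/2)
def ray(d,u,v,fish=False):
    f=F(d); x=np.array([u-d['cx'],v-d['cy']])/f
    if fish:
        r=np.hypot(*x); c=np.r_[x/r*np.sin(r),np.cos(r)]
    else: c=np.r_[x,1]
    R=cv2.Rodrigues(np.array(d['rvec'],float))[0]; t=np.array(d['tvec'],float).ravel()
    return -R.T@t, R.T@c
def onz(d,u,v,z,fish=False):
    o,r=ray(d,u,v,fish); return o+r*(z-o[2])/r[2]
def proj(d,P,fish=False):
    R=cv2.Rodrigues(np.array(d['rvec'],float))[0]; c=R@np.array(P)+np.array(d['tvec'],float).ravel()
    if fish:
        r=np.hypot(c[0],c[1]); th=np.arctan2(r,c[2]); p=c[:2]/r*th
    else: p=c[:2]/c[2]
    return p*F(d)+[d['cx'],d['cy']]
E
python3 - <<'E'
from h import *
a=snap('scene','a.png');b=snap('side','b.png');c=snap('wrist','c.png')
for d in(a,b,c): print(F(d),ray(d,320,200.1))
s=arm.get_state();print(s)
E
```

```text
443.65990106225144 (array([-0.29660199, -0.6420127 ,  0.85005445]), array([ 0.57963183,  0.56375955, -0.58854203]))
386.25163529146994 (array([0.30967994, 0.9597558 , 0.53712985]), array([ 0.18930926, -0.87262179, -0.45029006]))
309.70691628693146 (array([ 0.67413129, -0.08260706,  0.38363738]), array([-0.01123745,  0.29975196, -0.9539976 ]))
{'t': 0.15, 'q': array([ 2.88096004e-01,  3.59236293e-01,  1.12837486e-02, -2.17503379e-04,
       -1.22408462e+00, -2.88097190e-01]), 'qd': array([ 0.00199019, -0.00165597,  0.00209277,  0.00127596,  0.00120073,
        0.00045341]), 'joint_efforts': array([ 1.39394037e-04, -5.83274567e+01,  2.93289685e+01,  7.00122759e+00,
        8.75052094e-03, -9.76538854e-05]), 'eef_pos': array([ 6.74648019e-01, -3.83822272e-05,  2.25841860e-01]), 'ee_rot': array([ 3.14034485e+00, -1.56517797e-04, -1.57087145e+00]), 'force': array([-1.08179642, -0.36921331,  0.34043363]), 'moment': array([-0.05205571,  0.02977963, -0.04789308]), 'gripper_force': 0.0, 'width': 0.08749147787501878}
```

View pics/a.png

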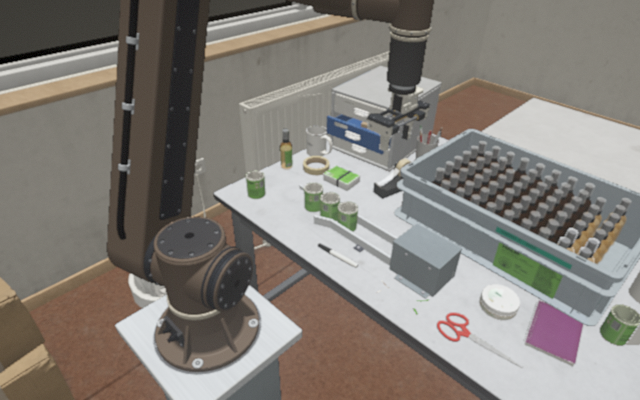

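View pics/b.png

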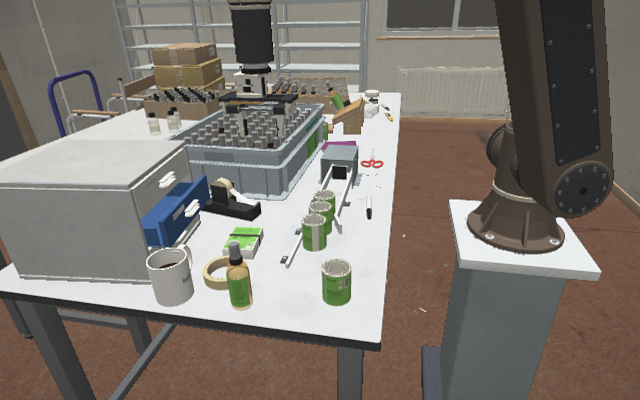

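View pics/c.png

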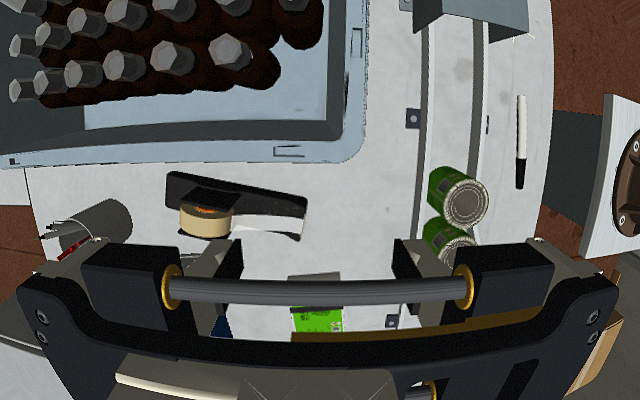

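The scene shows the row at (314..348, 190..209), the hood at (425,260) and the single roll at (256,184). The side view shows the single roll at (336,282). The wrist view shows the lead roll's top at (462,203). I'll zoom in next.

```bash
python3 - <<'E'
from h import *
a=cv2.imread('pics/a.png')[160:310,235:475];b=cv2.imread('pics/b.png')[135:310,270:400]
A=cv2.resize(a,None,fx=1.9,fy=1.9,interpolation=3) ; 
A=cv2.resize(a,(480,300),interpolation=2); B=cv2.resize(b,(390,525),interpolation=2)
o=np.zeros((600,800,3),np.uint8);o[:300,:410]=A[:,:410];o[:525,410:]=B
c=cv2.imread('pics/c.png')[0:290,395:545]; o[300:590,0:150]=c
o[300:600,150:400]=cv2.resize(cv2.imread('pics/a.png')[220:295,385:448],(250,300),interpolation=2)
cv2.imwrite('pics/z.png',o)
da,db,dc=load('a.png'),load('b.png'),load('c.png')
for n,u,v in(('L',348,205),('2',331,196),('3',314,187),('4',256,175)):print('a',n,onz(da,u,v,.074).round(3))
for n,u,v in(('L',324,196),('2',320,204),('3',314,218),('4',336,266)):print('b',n,onz(db,u,v,.074).round(3))
print('c L',onz(dc,464,203,.074,True).round(3))
E
```

```text
a L [0.509 0.027 0.074]
a 2 [0.506 0.093 0.074]
a 3 [0.503 0.163 0.074]
a 4 [0.417 0.34  0.074]
b L [0.499 0.036 0.074]
b 2 [0.5   0.084 0.074]
b 3 [0.499 0.16  0.074]
b 4 [0.414 0.342 0.074]
c L [0.506 0.018 0.074]
```

View pics/z.png

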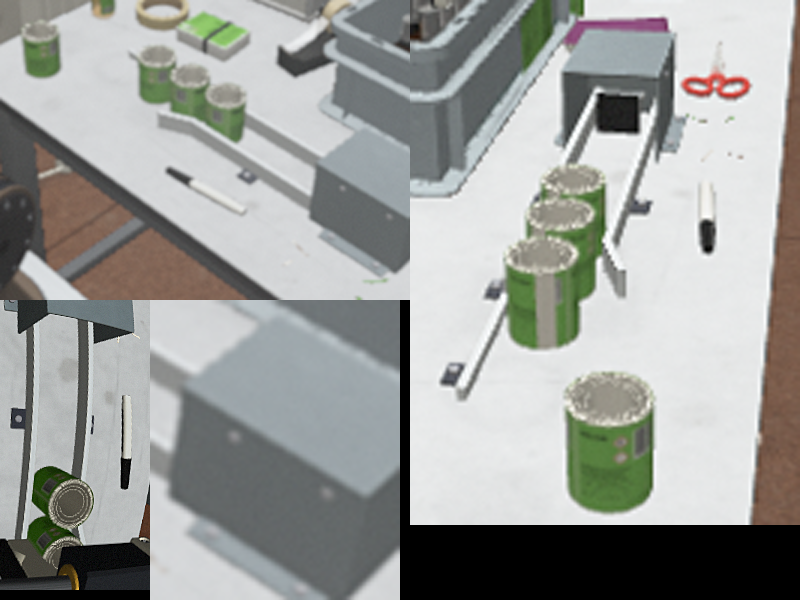

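>>> step_arm --pt "-0.03 0.04 0.02 0 0.0876" --pt "-0.06 0.08 0.04 0 0.0876" --pt "-0.09 0.12 0.06 0 0.0876" --pt "-0.12 0.16 0.08 0 0.0876" --pt "-0.15 0.2 0.1 0 0.0876" --pt "-0.18 0.24 0.1 0 0.0876" --pt "-0.21 0.28 0.1 0 0.0876" --pt "-0.23 0.31 0.1 0 0.0876" --pt "-0.245 0.33 0.1 0 0.0876" --pt "-0.245 0.33 0.1 0 0.0876" --pt "-0.245 0.33 0.1 0 0.0876" --pt "-0.245 0.33 0.1 0 0.0876"

```text
t: 1.35
eef_pos: [0.4302, 0.3295, 0.3264]
ee_rot: [3.141, -0.0, -1.571]
force: [0.1, -0.9, 0.2]
width: 0.0877
gripper_force: 0.0
```

```bash
python3 - <<'E'
from h import *
snap('wrist','d.png')
s=arm.get_state();print(s['t'],s['eef_pos'],s['ee_rot'],s['force'])
E
```

```text
1.4 [0.43041766 0.32925895 0.3264643 ] [ 3.14148645e+00 -2.51874787e-04 -1.57179846e+00] [ 0.76527598 -0.33884928  0.22495834]
```

View pics/d.png

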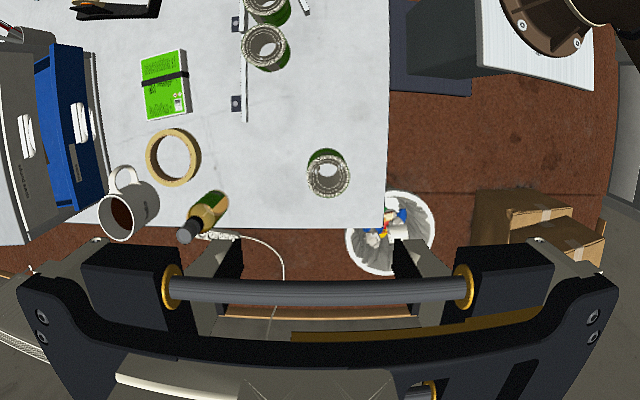

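Roll 4's top is at about (328,174), the third roll's top at (267,47), the fence's tail end at (246,122) and the bottle cap at (186,237).

```bash
python3 - <<'E'
from h import *
d=load('d.png');c=load('c.png');a=load('a.png');b=load('b.png')
P=lambda n,D,u,v,z,f=True:print(n,onz(D,u,v,z,f)[:2].round(4))
P('4',d,328,174,.074);P('3',d,267,47,.074);P('fence tail in',d,248,122,.014);P('fence',d,246,62,.014)
P('bottle base',d,215,200,0);P('bottle cap .1',d,186,237,.12);P('mug',d,130,210,.09)
P('box',d,186,80,.02);P('tape',d,200,155,.01)
P('cL',c,464,203,.074)
# lane rails in c: crop offsets 395,0
P('railL in top',c,427,150,.03);P('railL far',c,429,40,.03);P('railR in far',c,475,40,.03);P('railR in near',c,474,150,.03)
P('crate corner',c,365,140,.1);P('tapedisp',c,305,190,.04)
# hood front edge top corners from side view (zoom coords /3+270,135)
for u,v in((560,67),(660,78)):P('hood',b,(u-410)/3+270,v/3+135,.102,False)
# edges of hood scene top
# fence in side view
P('fence tail b',b,(460-410)/3+270,390/3+135,.014,False)
# refine rolls by edges image search
im=cv2.imread('pics/d.png');o=np.hstack([cv2.resize(im[130:210,290:370],(480,480),interpolation=2),cv2.resize(im[0:140,215:295],(320,560),interpolation=2)[:480]])
im2=cv2.imread('pics/c.png')[0:290,395:545]
cv2.imwrite('pics/z2.png',o)
E
```

```text
4 [0.4145 0.3387]
3 [0.4945 0.1661]
fence tail in [0.5348 0.2693]
fence [0.5363 0.176 ]
bottle base [0.6029 0.3985]
bottle cap .1 [0.6095 0.4141]
mug [0.7179 0.3862]
box [0.633  0.1965]
tape [0.6189 0.3189]
cL [0.5062 0.0183]
railL in top [ 0.5417 -0.0343]
railL far [ 0.5427 -0.1672]
railR in far [ 0.4804 -0.1765]
railR in near [ 0.4765 -0.0372]
crate corner [ 0.6293 -0.0516]
tapedisp [0.6874 0.0131]
hood [ 0.5537 -0.1813]
hood [ 0.4444 -0.1644]
fence tail b [0.5387 0.2777]
```

View pics/z2.png

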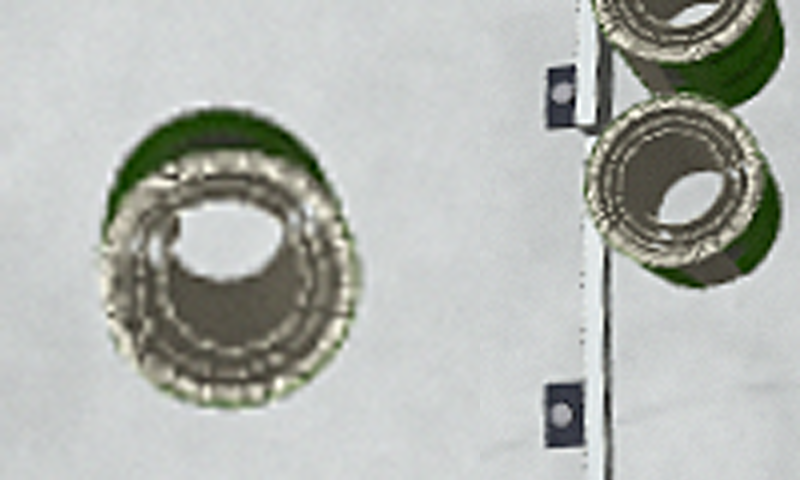

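>>> step_arm --pt "-0.0155 0.0115 0 0 0.0876" --pt "-0.0155 0.0115 -0.05 0 0.0876" --pt "-0.0155 0.0115 -0.1 0 0.0876" --pt "-0.0155 0.0115 -0.15 0 0.0876" --pt "-0.0155 0.0115 -0.2 0 0.0876" --pt "-0.0155 0.0115 -0.24 0 0.0876" --pt "-0.0155 0.0115 -0.27 0 0.0876" --pt "-0.0155 0.0115 -0.288 0 0.0876" --pt "-0.0155 0.0115 -0.288 0 0.0876" --pt "-0.0155 0.0115 -0.288 0 0.05" --pt "-0.0155 0.0115 -0.288 0 0.05" --pt "-0.0155 0.0115 -0.288 0 0.05" --pt "-0.0155 0.0115 -0.288 0 0.05" --pt "-0.0155 0.0115 -0.288 0 0.05" --newtons 20

```text
t: 2.8
eef_pos: [0.415, 0.3421, 0.0397]
ee_rot: [-3.14, 0.002, -1.57]
force: [0.4, -1.7, 5.0]
width: 0.0602
gripper_force: 20.0
```

```bash
python3 - <<'E'
from h import *
d=load('d.png');c=load('c.png')
P=lambda n,D,u,v,z,f=True:print(n,onz(D,u,v,z,f)[:2].round(4))
P('4',d,328.3,176.7,.074);P('3',d,265.8,45,.074)
P('f1',d,246.3,117.5,.014);P('f2',d,245.9,87.5,.014)
im=cv2.cvtColor(cv2.imread('pics/c.png'),6)
for v in(40,60,80,140): print(v,[int(x) for x in im[v,415:490]])
E
```

```text
4 [0.4141 0.3424]
3 [0.4961 0.1632]
f1 [0.5372 0.2622]
f2 [0.5368 0.2158]
40 [188, 192, 188, 188, 188, 199, 124, 71, 76, 78, 80, 80, 74, 115, 211, 209, 207, 206, 211, 195, 187, 188, 191, 192, 193, 194, 192, 191, 191, 189, 189, 190, 189, 192, 188, 189, 192, 191, 184, 189, 188, 183, 185, 183, 182, 182, 184, 181, 180, 179, 182, 184, 180, 184, 186, 185, 190, 195, 110, 66, 76, 77, 81, 77, 76, 80, 79, 71, 129, 217, 209, 207, 217, 138, 21]
60 [180, 184, 182, 182, 182, 192, 129, 68, 76, 76, 81, 79, 73, 83, 185, 212, 204, 207, 209, 191, 190, 189, 188, 186, 187, 187, 186, 188, 189, 187, 187, 185, 183, 189, 189, 190, 188, 190, 191, 190, 187, 182, 178, 171, 174, 171, 173, 171, 175, 166, 169, 168, 172, 170, 173, 179, 176, 187, 132, 70, 75, 73, 79, 78, 79, 85, 77, 69, 147, 212, 211, 208, 209, 187, 184]
80 [189, 192, 189, 190, 192, 176, 112, 71, 77, 77, 82, 75, 61, 157, 211, 203, 204, 203, 203, 191, 180, 188, 184, 187, 185, 180, 182, 184, 185, 186, 187, 181, 182, 189, 186, 191, 191, 186, 187, 185, 181, 178, 178, 173, 173, 170, 168, 168, 172, 174, 178, 179, 173, 176, 176, 181, 187, 193, 92, 69, 73, 77, 81, 79, 80, 80, 77, 64, 178, 218, 210, 212, 208, 182, 187]
140 [188, 191, 195, 172, 72, 68, 79, 80, 78, 77, 84, 165, 209, 204, 201, 203, 203, 182, 192, 190, 189, 187, 190, 192, 190, 188, 186, 185, 183, 186, 185, 182, 186, 183, 187, 187, 185, 186, 187, 187, 188, 188, 194, 194, 192, 188, 188, 189, 188, 189, 184, 188, 188, 194, 162, 79, 73, 79, 77, 75, 79, 83, 79, 73, 108, 190, 218, 205, 200, 205, 175, 185, 184, 188, 188]
```

```bash
python3 - <<'E'
from h import *
c=load('c.png');L=[]
for v,l,r in((40,434.2,483.2),(60,434.2,483.1),(80,433.8,482.7),(140,431.8,479.4)):
    p,q=onz(c,l,v,.03,True)[:2],onz(c,r,v,.03,True)[:2];print(p.round(4),q.round(4),((p+q)/2).round(4));L+=[(p+q)/2]
L=np.array(L);print(np.polyfit(L[:,1],L[:,0],1))
for y,x in((.2622,.5372),(.2158,.5368)):print(x-.0335,y)
s=arm.get_state();print(s['force'],s['eef_pos'],s['ee_rot'])
E
```

```text
[ 0.5361 -0.1681] [ 0.4682 -0.1786] [ 0.5022 -0.1733]
[ 0.5363 -0.1432] [ 0.4688 -0.1523] [ 0.5026 -0.1477]
[ 0.5366 -0.1188] [ 0.4692 -0.1265] [ 0.5029 -0.1227]
[ 0.5363 -0.0467] [ 0.4697 -0.0504] [ 0.503  -0.0485]
[0.00593613 0.50339403]
0.5037 0.2622
0.5033000000000001 0.2158
[ 0.38386628 -1.7124265   5.04300775] [0.41495497 0.34205811 0.03966361] [-3.14037362e+00  1.50656002e-03 -1.57046656e+00]
```

>>> step_arm --pt "0 0 0.012 0 0.05" --pt "0 0 0.028 0 0.05" --pt "0.02 -0.025 0.03 0 0.05" --pt "0.045 -0.055 0.03 0 0.05" --pt "0.07 -0.085 0.03 0 0.05" --pt "0.083 -0.105 0.03 0 0.05" --pt "0.0885 -0.11 0.03 0 0.05" --pt "0.0885 -0.11 0.03 0 0.05" --pt "0.0885 -0.11 0.02 0 0.05" --pt "0.0885 -0.11 0.01 0 0.05" --pt "0.0885 -0.11 0.004 0 0.05" --pt "0.0885 -0.11 0.001 0 0.05" --pt "0.0885 -0.11 0.0 0 0.05" --pt "0.0885 -0.11 0.0 0 0.05"

```text
t: 4.2
eef_pos: [0.5017, 0.2315, 0.0394]
ee_rot: [3.14, -0.001, -1.569]
force: [-9.1, -1.0, 14.8]
width: 0.0601
gripper_force: 20.0
```

```bash
python3 - <<'E'
from h import *
s=arm.get_state();print(s['t'],s['eef_pos'],s['ee_rot'],s['force'],s['width'])
b=snap('side','e.png')
cv2.imwrite('pics/e2.png',cv2.resize(b['color'][130:280,260:400],(560,600),interpolation=2))
E
```

```text
4.2 [0.50174323 0.23147944 0.03937717] [ 3.14018154e+00 -1.22503503e-03 -1.56948085e+00] [-9.13977388 -1.0360368  14.84962539] 0.0600779185439281
```

View pics/e2.png

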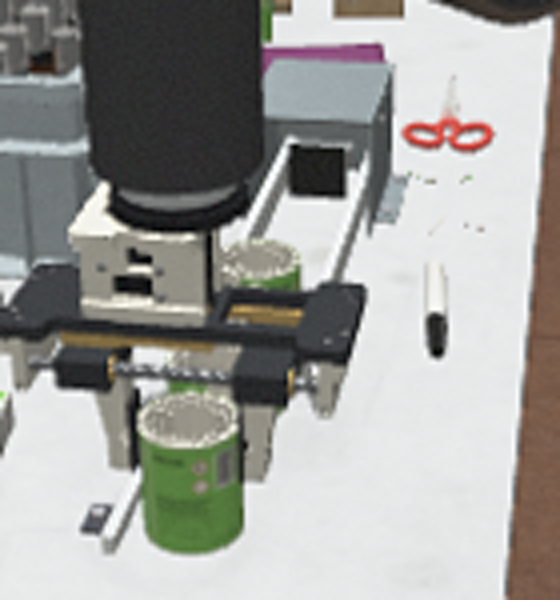

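The roll stands behind the third, with a sideways force of −9 N. I'll lift slightly to see whether that is fence contact.

>>> step_arm --pt "0 0 0.004 0 0.05" --pt "0 0 0.004 0 0.05" --pt "0 0 0.004 0 0.05" --pt "0 0 0.004 0 0.05"

```text
t: 4.65
eef_pos: [0.5029, 0.2315, 0.0422]
ee_rot: [3.141, -0.0, -1.571]
force: [-0.3, -0.1, -2.6]
width: 0.0607
gripper_force: 20.0
```

>>> step_arm --pt "-0.002 0 0 0 0.05" --pt "-0.002 0 0 0 0.05" --pt "-0.002 0 0 0 0.05"

```text
t: 4.95
eef_pos: [0.5009, 0.2314, 0.0425]
ee_rot: [3.141, -0.0, -1.571]
force: [0.3, 0.0, -2.6]
width: 0.0606
gripper_force: 20.0
```

>>> step_arm --pt "-0.002 0 0 0 0.05" --pt "-0.002 0 0 0 0.05" --pt "-0.002 0 0 0 0.05"

```text
t: 5.25
eef_pos: [0.4989, 0.2315, 0.0426]
ee_rot: [-3.142, 0.0, -1.571]
force: [0.9, -0.5, -2.5]
width: 0.0601
gripper_force: 20.0
```

It was table friction; x = 0.503 is free. I'll feel for the fence to fix the centre line.

>>> step_arm --pt "0.004 0 0 0 0.05" --pt "0.005 0 0 0 0.05" --pt "0.006 0 0 0 0.05" --pt "0.006 0 0 0 0.05"

```text
t: 5.65
eef_pos: [0.5052, 0.2314, 0.0425]
ee_rot: [3.142, -0.0, -1.571]
force: [-0.0, 0.4, -2.5]
width: 0.0604
gripper_force: 20.0
```

>>> step_arm --pt "0.001 0 0 0 0.05" --pt "0.002 0 0 0 0.05" --pt "0.002 0 0 0 0.05"

```text
t: 5.95
eef_pos: [0.5071, 0.2315, 0.0426]
ee_rot: [-3.142, 0.0, -1.571]
force: [-0.0, -0.4, -2.6]
width: 0.0605
gripper_force: 20.0
```

>>> step_arm --pt "0.001 0 0 0 0.05" --pt "0.002 0 0 0 0.05" --pt "0.002 0 0 0 0.05"

```text
t: 6.25
eef_pos: [0.5087, 0.2313, 0.0424]
ee_rot: [3.141, -0.0, -1.571]
force: [-1.0, -0.2, -2.1]
width: 0.0608
gripper_force: 20.0
```

>>> step_arm --pt "0.001 0 0 0 0.05" --pt "0.0015 0 0 0 0.05" --pt "0.0015 0 0 0 0.05"

```text
t: 6.55
eef_pos: [0.5089, 0.2308, 0.042]
ee_rot: [3.139, -0.001, -1.571]
force: [-6.4, -0.0, -1.2]
width: 0.0605
gripper_force: 20.0
```

>>> step_arm --pt "-0.003 0 0 0 0.05" --pt "-0.005 0 0 0 0.05" --pt "-0.005 0 0 0 0.05" --pt "-0.005 0 -0.002 0 0.05" --pt "-0.005 0 -0.003 0 0.05" --pt "-0.005 0 -0.003 0 0.05" --pt "-0.005 0 -0.003 0 0.0876" --pt "-0.005 0 -0.003 0 0.0876" --pt "-0.005 0 -0.003 0 0.0876" --pt "-0.005 0 -0.003 0 0.0876" --pt "-0.005 0 0.03 0 0.0876" --pt "-0.005 0 0.06 0 0.0876" --pt "-0.005 0 0.075 0 0.0876" --pt "-0.005 -0.03 0.075 0 0.0876" --pt "-0.005 -0.06 0.075 0 0.0876" --pt "-0.005 -0.067 0.075 0 0.0876" --pt "-0.005 -0.067 0.075 0 0.0876"

```text
t: 8.25
eef_pos: [0.5055, 0.1636, 0.1178]
ee_rot: [-3.141, 0.0, -1.572]
force: [0.7, 0.9, -0.8]
width: 0.0878
gripper_force: 0.0
```

```bash
python3 - <<'E'
from h import *
s=arm.get_state();print(s['t'],s['eef_pos'],s['force'],s['width'])
b=snap('side','g.png');a=snap('scene','g2.png');w=snap('wrist','g3.png')
o=np.hstack([cv2.resize(b['color'][140:280,270:390],(450,525),interpolation=2),cv2.resize(a['color'][165:265,280:340+6],(346,525),interpolation=2)])
cv2.imwrite('pics/g4.png',o);cv2.imwrite('pics/g5.png',w['color'])
E
```

```text
8.25 [0.50548528 0.16359029 0.11779478] [ 0.72993463  0.88757916 -0.7601157 ] 0.08777832970412616
```

View pics/g4.png

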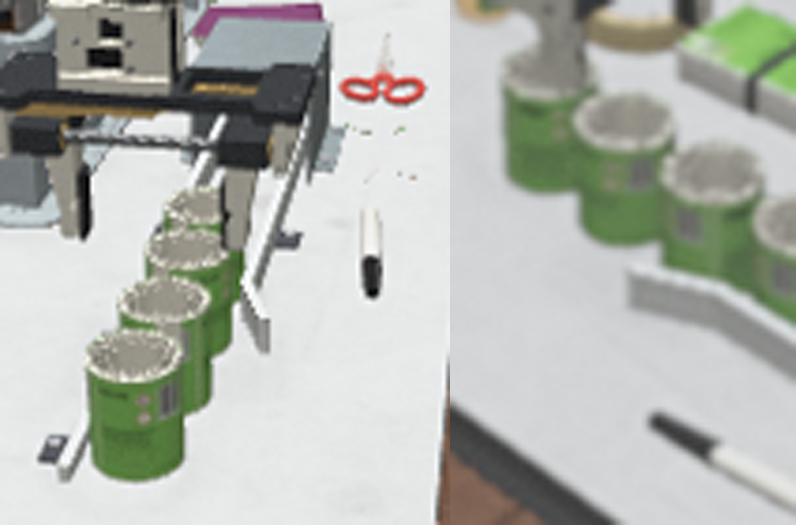

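All four rolls stand upright in a row, with tops in the side zoom at (134,354), (164,298), (188,246) and (200,204).

```bash
python3 - <<'E'
from h import *
b=load('g.png');a=load('g2.png')
q=[onz(b,u/3.75+270,v/3.75+140,.074)[:2] for u,v in((134,354),(164,298),(188,246),(199,205))]
for p in q: print((p-q[0]+[.5055,.2312]).round(4))
q=[onz(a,(u-450)/5.242+280,v/5.25+165,.074)[:2] for u,v in((549,70),(625,120),(712,170))]
for p in q: print((p-q[0]+[.5055,.2312]).round(4))
E
```

```text
[0.5055 0.2312]
[0.5023 0.1614]
[0.5015 0.0878]
[0.5066 0.0231]
[0.5055 0.2312]
[0.5012 0.161 ]
[0.5016 0.0905]
```

>>> step_arm --pt "0 -0.0015 -0.03 0 0.0876" --pt "0 -0.0015 -0.06 0 0.0876" --pt "0 -0.0015 -0.076 0 0.0876" --pt "0 -0.0015 -0.076 0 0.0876" --pt "0 -0.0015 -0.076 0 0.076" --pt "0 -0.0015 -0.076 0 0.07" --pt "0 -0.0015 -0.076 0 0.066" --pt "0 -0.0015 -0.076 0 0.062" --pt "0 -0.0015 -0.076 0 0.062" --pt "0 -0.0015 -0.076 0 0.062" --pt "0 -0.0015 -0.076 0 0.0876" --pt "0 -0.0015 -0.076 0 0.0876" --pt "0 -0.0015 -0.076 0 0.0876" --pt "0 -0.0015 -0.04 0 0.0876" --pt "0 -0.0015 0 0 0.0876" --pt "0 -0.03 0 0 0.0876" --pt "0 -0.06 0 0 0.0876" --pt "0 -0.074 0 0 0.0876" --pt "0 -0.074 0 0 0.0876" --newtons 5

```text
t: 10.3
eef_pos: [0.5053, 0.089, 0.1176]
ee_rot: [3.142, -0.0, -1.573]
force: [-0.5, 0.2, -0.8]
width: 0.088
gripper_force: 0.0
```

>>> step_arm --pt "0 0 -0.03 0 0.0876" --pt "0 0 -0.06 0 0.0876" --pt "0 0 -0.076 0 0.0876" --pt "0 0 -0.076 0 0.0876" --pt "0 0 -0.076 0 0.076" --pt "0 0 -0.076 0 0.07" --pt "0 0 -0.076 0 0.066" --pt "0 0 -0.076 0 0.062" --pt "0 0 -0.076 0 0.062" --pt "0 0 -0.076 0 0.062"

```text
t: 11.3
eef_pos: [0.5052, 0.0904, 0.0418]
ee_rot: [3.141, 0.0, -1.571]
force: [-2.1, 0.2, 1.7]
width: 0.0623
gripper_force: 1.4
```

>>> step_arm --pt "0 0 0 0 0.0876" --pt "0 0 0 0 0.0876" --pt "0 0 0 0 0.0876" --pt "0 0 0.04 0 0.0876" --pt "0 0 0.076 0 0.0876" --pt "0 0.04 0.076 0 0.0876" --pt "0 0.08 0.076 0 0.0876" --pt "0 0.12 0.076 0 0.0876" --pt "0 0.1415 0.076 0 0.0876" --pt "0 0.1415 0.076 0 0.0876" --pt "0 0.1415 0.04 0 0.0876" --pt "0 0.1415 0.015 0 0.0876" --pt "0 0.1415 0 0 0.0876" --pt "0 0.1415 0 0 0.0876" --pt "0 0.1415 0 0 0.05" --pt "0 0.1415 0 0 0.05" --pt "0 0.1415 0 0 0.05" --pt "0 0.1415 0 0 0.05" --newtons 20

```text
t: 13.1
eef_pos: [0.5059, 0.2322, 0.0424]
ee_rot: [-3.14, 0.001, -1.571]
force: [0.2, 0.5, -0.1]
width: 0.061
gripper_force: 0.0
```

```bash
python3 - <<'E'
from h import *
s=arm.get_state();print(s['t'],s['eef_pos'],s['force'],s['width'])
b=snap('side','k.png');a=snap('scene','k2.png')
o=np.hstack([cv2.resize(b['color'][140:280,270:390],(450,525),interpolation=2),cv2.resize(a['color'][165:265,280:346],(346,525),interpolation=2)])
cv2.imwrite('pics/k4.png',o)
E
```

```text
13.1 [0.50585616 0.23224378 0.0424273 ] [ 0.23735304  0.47958115 -0.08269728] 0.06103702713588294
```

View pics/k4.png

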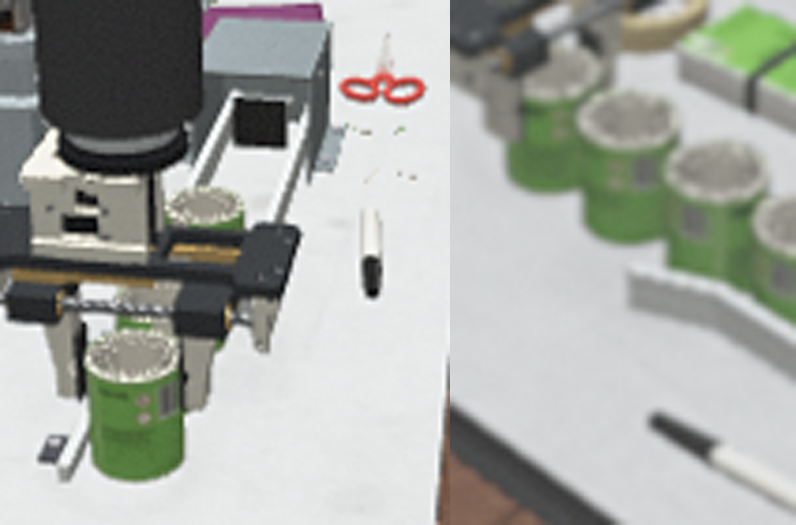

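>>> step_arm --pt "0 0 0 0 0.05" --pt "0 -0.002 0 0 0.05" --pt "0 -0.005 0 0 0.05" --pt "0 -0.008 0 0 0.05" --pt "0 -0.011 0 0 0.05" --pt "0 -0.014 0 0 0.05" --pt "0 -0.017 0 0 0.05" --pt "0 -0.02 0 0 0.05" --pt "0 -0.023 0 0 0.05" --pt "0 -0.026 0 0 0.05" --pt "0 -0.029 0 0 0.05" --pt "0 -0.032 0 0 0.05" --pt "0 -0.035 0 0 0.05" --pt "0 -0.038 0 0 0.05" --pt "0 -0.04 0 0 0.05" --newtons 25

```text
t: 14.7
eef_pos: [0.5071, 0.1939, 0.0425]
ee_rot: [-3.138, 0.003, -1.57]
force: [1.1, 8.1, 3.5]
width: 0.0601
gripper_force: 25.0
```

```bash
python3 - <<'E'
from h import *
s=arm.get_state();print(s['t'],s['eef_pos'],s['force'],s['moment'],s['width'])
b=snap('side','m.png');a=snap('scene','m2.png')
o=np.hstack([cv2.resize(b['color'][140:280,270:390],(450,525),interpolation=2),cv2.resize(a['color'][165:265,300:366],(346,525),interpolation=2)])
cv2.imwrite('pics/m4.png',o)
E
```

```text
14.7 [0.50712285 0.19386595 0.04250626] [1.1366396  8.05912033 3.54609708] [ 2.9583505  -0.05119332  0.00377194] 0.060130815744629355
```

View pics/m4.png

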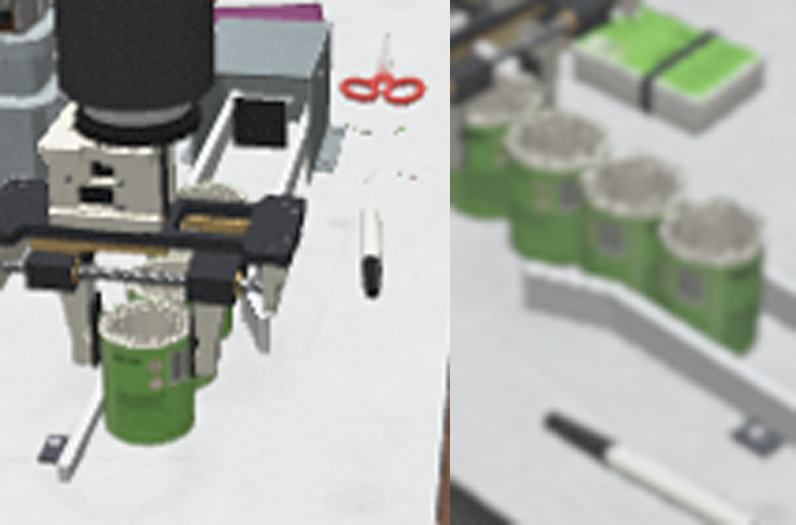

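The row is closed, straight and upright, with the lead roll in the lane. I'll continue.

>>> step_arm --pt "-0.001 -0.004 0 0 0.05" --pt "-0.001 -0.008 0 0 0.05" --pt "-0.001 -0.012 0 0 0.05" --pt "-0.001 -0.016 0 0 0.05" --pt "-0.001 -0.02 0 0 0.05" --pt "-0.001 -0.024 0 0 0.05" --pt "-0.001 -0.028 0 0 0.05" --pt "-0.001 -0.032 0 0 0.05" --pt "-0.001 -0.036 0 0 0.05" --pt "-0.001 -0.04 0 0 0.05"

```text
t: 15.8
eef_pos: [0.5062, 0.1538, 0.0425]
ee_rot: [-3.138, 0.003, -1.57]
force: [0.9, 8.5, 4.5]
width: 0.0604
gripper_force: 25.0
```

>>> step_arm --pt "0 -0.004 0 0 0.05" --pt "0 -0.008 0 0 0.05" --pt "0 -0.012 0 0 0.05" --pt "0 -0.016 0 0 0.05" --pt "0 -0.02 0 0 0.05" --pt "0 -0.024 0 0 0.05" --pt "0 -0.028 0 0 0.05" --pt "0 -0.032 0 0 0.05" --pt "0 -0.036 0 0 0.05" --pt "0 -0.04 0 0 0.05"

```text
t: 16.8
eef_pos: [0.5071, 0.1141, 0.0425]
ee_rot: [-3.136, 0.003, -1.57]
force: [4.2, 9.2, 0.6]
width: 0.0603
gripper_force: 25.0
```

```bash
python3 - <<'E'
from h import *
s=arm.get_state();print(s['t'],s['eef_pos'],s['force'],s['moment'])
E
```

```text
16.8 [0.50705858 0.11405104 0.04252933] [4.18982756 9.15851172 0.61719136] [ 2.91519698 -1.41424931  0.09003775]
```

>>> step_arm --pt "-0.001 -0.003 0 0 0.05" --pt "-0.001 -0.006 0 0 0.05" --pt "-0.001 -0.009 0 0 0.05" --pt "-0.001 -0.012 0 0 0.05" --pt "-0.001 -0.015 0 0 0.05" --pt "-0.001 -0.018 0 0 0.05" --pt "-0.001 -0.021 0 0 0.05"

```text
t: 17.5
eef_pos: [0.5055, 0.0927, 0.0425]
ee_rot: [-3.137, 0.003, -1.57]
force: [0.9, 8.0, 3.8]
width: 0.0602
gripper_force: 25.0
```

>>> step_arm --pt "0 -0.003 0 0 0.05" --pt "0 -0.006 0 0 0.05" --pt "0 -0.009 0 0 0.05" --pt "0 -0.012 0 0 0.05" --pt "0 -0.015 0 0 0.05" --pt "0 -0.018 0 0 0.05" --pt "0 -0.021 0 0 0.05"

```text
t: 18.2
eef_pos: [0.5055, 0.0716, 0.0425]
ee_rot: [-3.137, 0.003, -1.57]
force: [0.4, 8.7, 5.1]
width: 0.0603
gripper_force: 25.0
```

```bash
python3 - <<'E'
from h import *
a=snap('scene','p.png')
hsv=cv2.cvtColor(a['color'],cv2.COLOR_BGR2HSV)
d=a
# predicted tops for rolls in row behind eef, at .5055, for overlay check: sample white-ring extents
s=arm.get_state();y=s['eef_pos'][1]
for k in range(4): print(k,proj(d,[.5055,y-.061*k,.074]).round(1))
g=(hsv[:,:,0]>35)&(hsv[:,:,0]<75)&(hsv[:,:,1]>110)
n,l,st,ce=cv2.connectedComponentsWithStats(g.astype(np.uint8))
for i in range(1,n):
    if st[i,4]>60: print(st[i],ce[i].round(1))
E
```

```text
0 [336.1 199.2]
1 [351.4 208. ]
2 [367.5 217.3]
3 [384.5 227.2]
```

>>> step_arm --pt "0 -0.004 0 0 0.05" --pt "0 -0.008 0 0 0.05" --pt "0 -0.012 0 0 0.05" --pt "0 -0.016 0 0 0.05" --pt "0 -0.02 0 0 0.05" --pt "0 -0.024 0 0 0.05" --pt "0 -0.028 0 0 0.05" --pt "0 -0.032 0 0 0.05" --pt "0 -0.036 0 0 0.05" --pt "0 -0.039 0 0 0.05" --pt "0 -0.042 0 0 0.05" --pt "0 -0.044 0 0 0.05" --pt "0 -0.046 0 0 0.05"

```text
t: 19.55
eef_pos: [0.5055, 0.0255, 0.0425]
ee_rot: [-3.137, 0.002, -1.57]
force: [0.9, 9.2, 6.3]
width: 0.0603
gripper_force: 25.0
```

>>> step_arm --pt "0 -0.001 0 0 0.05" --pt "0 -0.002 0 0 0.05" --pt "0 -0.003 0 0 0.05" --pt "0 -0.004 0 0 0.05"

```text
t: 19.95
eef_pos: [0.5055, 0.0215, 0.0425]
ee_rot: [-3.137, 0.002, -1.57]
force: [0.5, 9.1, 6.5]
width: 0.0605
gripper_force: 25.0
```

>>> step_arm --pt "0 -0.001 0 0 0.05" --pt "0 -0.002 0 0 0.05" --pt "0 -0.003 0 0 0.05" --pt "0 -0.004 0 0 0.05"

```text
t: 20.35
eef_pos: [0.5055, 0.0175, 0.0425]
ee_rot: [-3.137, 0.002, -1.57]
force: [1.2, 9.0, 5.4]
width: 0.0605
gripper_force: 25.0
```

>>> step_arm --pt "0 -0.001 0 0 0.05" --pt "0 -0.002 0 0 0.05" --pt "0 -0.003 0 0 0.05"

```text
t: 20.65
eef_pos: [0.5055, 0.0145, 0.0425]
ee_rot: [-3.137, 0.002, -1.57]
force: [0.6, 8.9, 5.4]
width: 0.0606
gripper_force: 25.0
```

>>> step_arm --pt "0 -0.001 0 0 0.05" --pt "0 -0.002 0 0 0.05"

```text
t: 20.85
eef_pos: [0.5055, 0.0125, 0.0425]
ee_rot: [-3.137, 0.002, -1.57]
force: [1.7, 9.3, 5.1]
width: 0.06
gripper_force: 25.0
```

>>> step_arm --pt "0 -0.001 0 0 0.05" --pt "0 -0.002 0 0 0.05"

```text
t: 21.05
eef_pos: [0.5055, 0.0105, 0.0425]
ee_rot: [-3.137, 0.002, -1.57]
force: [1.9, 9.7, 5.6]
width: 0.0605
gripper_force: 25.0
```

>>> step_arm --pt "0 -0.001 0 0 0.05" --pt "0 -0.002 0 0 0.05"

```text
t: 21.25
eef_pos: [0.5056, 0.0085, 0.0425]
ee_rot: [-3.137, 0.002, -1.57]
force: [1.1, 8.8, 6.0]
width: 0.0599
gripper_force: 25.0
```

>>> step_arm --pt "0 -0.001 0 0 0.05" --pt "0 -0.002 0 0 0.05"

```text
t: 21.45
eef_pos: [0.5056, 0.0065, 0.0425]
ee_rot: [-3.137, 0.002, -1.57]
force: [1.3, 8.4, 6.2]
width: 0.0604
gripper_force: 25.0
```

>>> step_arm --pt "0 -0.001 0 0 0.05" --pt "0 -0.002 0 0 0.05"

```text
t: 21.65
eef_pos: [0.5055, 0.0045, 0.0425]
ee_rot: [-3.137, 0.002, -1.57]
force: [1.3, 9.5, 5.7]
width: 0.0606
gripper_force: 25.0
```

>>> step_arm --pt "0 -0.001 0 0 0.05" --pt "0 -0.002 0 0 0.05"

```text
t: 21.85
eef_pos: [0.5055, 0.0025, 0.0425]
ee_rot: [-3.137, 0.002, -1.57]
force: [1.0, 9.6, 6.9]
width: 0.0604
gripper_force: 25.0
```

>>> step_arm --pt "0 -0.001 0 0 0.05" --pt "0 -0.002 0 0 0.05"

```text
t: 22.05
eef_pos: [0.5055, 0.0005, 0.0425]
ee_rot: [-3.137, 0.002, -1.57]
force: [1.0, 9.5, 6.7]
width: 0.0605
gripper_force: 25.0
```

>>> step_arm --pt "0 -0.001 0 0 0.05" --pt "0 -0.002 0 0 0.05"

```text
t: 22.25
eef_pos: [0.5056, -0.0015, 0.0425]
ee_rot: [-3.137, 0.002, -1.57]
force: [0.7, 9.8, 5.5]
width: 0.0607
gripper_force: 25.0
```

>>> step_arm --pt "0 -0.001 0 0 0.05" --pt "0 -0.002 0 0 0.05"

```text
t: 22.45
eef_pos: [0.5055, -0.0036, 0.0425]
ee_rot: [-3.137, 0.002, -1.57]
force: [1.1, 9.4, 6.0]
width: 0.0603
gripper_force: 25.0
```

>>> step_arm --pt "0 -0.001 0 0 0.05" --pt "0 -0.002 0 0 0.05"

```text
t: 22.65
eef_pos: [0.5055, -0.0056, 0.0425]
ee_rot: [-3.137, 0.002, -1.57]
force: [1.6, 9.7, 6.1]
width: 0.0605
gripper_force: 25.0
```

>>> step_arm --pt "0 -0.001 0 0 0.05" --pt "0 -0.002 0 0 0.05"

```text
t: 22.85
eef_pos: [0.5056, -0.0076, 0.0425]
ee_rot: [-3.137, 0.002, -1.57]
force: [2.2, 8.6, 6.8]
width: 0.0604
gripper_force: 25.0
```

>>> step_arm --pt "0 -0.001 0 0 0.05" --pt "0 -0.002 0 0 0.05"

```text
t: 23.05
eef_pos: [0.5056, -0.0096, 0.0425]
ee_rot: [-3.137, 0.002, -1.57]
force: [1.7, 9.6, 6.3]
width: 0.0605
gripper_force: 25.0
```

>>> step_arm --pt "0 -0.001 0 0 0.05" --pt "0 -0.002 0 0 0.05"

```text
t: 23.25
eef_pos: [0.5056, -0.0116, 0.0425]
ee_rot: [-3.137, 0.002, -1.57]
force: [1.7, 9.0, 6.3]
width: 0.0605
gripper_force: 25.0
```

>>> step_arm --pt "0 -0.001 0 0 0.05" --pt "0 -0.002 0 0 0.05"

```text
t: 23.45
eef_pos: [0.5055, -0.0136, 0.0425]
ee_rot: [-3.137, 0.002, -1.57]
force: [0.9, 8.8, 6.4]
width: 0.0604
gripper_force: 25.0
```

>>> step_arm --pt "0 -0.001 0 0 0.05" --pt "0 -0.002 0 0 0.05"

```text
t: 23.65
eef_pos: [0.5056, -0.0156, 0.0425]
ee_rot: [-3.137, 0.002, -1.57]
force: [1.0, 9.4, 6.7]
width: 0.0605
gripper_force: 25.0
```

>>> step_arm --pt "0 -0.001 0 0 0.05" --pt "0 -0.002 0 0 0.05"

```text
t: 23.85
eef_pos: [0.5056, -0.0175, 0.0425]
ee_rot: [-3.137, 0.002, -1.57]
force: [1.3, 11.0, 6.7]
width: 0.0602
gripper_force: 25.0
```

>>> step_arm --pt "0 -0.001 0 0 0.05" --pt "0 -0.002 0 0 0.05"

```text
t: 24.05
eef_pos: [0.5057, -0.0192, 0.0425]
ee_rot: [-3.137, 0.003, -1.57]
force: [2.0, 13.4, 5.7]
width: 0.0607
gripper_force: 25.0
```

>>> step_arm --pt "0 0 0 0 0.05" --pt "0 0 0 0 0.05" --pt "0 0 0 0 0.05"

```text
t: 24.35
eef_pos: [0.5057, -0.0192, 0.0425]
ee_rot: [-3.137, 0.002, -1.57]
force: [1.3, 11.1, 7.0]
width: 0.0603
gripper_force: 25.0
```

>>> step_arm --pt "0 0 0 0 0.0625" --pt "0 0 0 0 0.066" --pt "0 0 0 0 0.07" --pt "0 0 0 0 0.078" --pt "0 0 0 0 0.0876" --pt "0 0 0 0 0.0876" --pt "0 0 0 0 0.0876" --pt "0 0 0.02 0 0.0876" --pt "0 0 0.05 0 0.0876" --pt "0 0 0.09 0 0.0876" --pt "0 0.03 0.13 0 0.0876" --pt "0 0.08 0.15 0 0.0876" --pt "0 0.13 0.16 0 0.0876" --pt "0 0.17 0.16 0 0.0876" --pt "0 0.2 0.16 0 0.0876" --pt "0 0.2 0.16 0 0.0876" --pt "0 0.2 0.16 0 0.0876" --newtons 5

```text
t: 26.05
eef_pos: [0.503, 0.1794, 0.2012]
ee_rot: [3.141, -0.001, -1.569]
force: [0.1, -0.2, -0.8]
width: 0.0875
gripper_force: 0.0
```

```bash
python3 - <<'E'
from h import *
s=arm.get_state();print(s['t'],s['eef_pos'],s['force'])
d=snap('wrist','y.png');g=cv2.cvtColor(d['color'],6).astype(float)
# match wrist view: fit top-ring positions by brightness edges along projected circle
from scipy.optimize import minimize
G=cv2.GaussianBlur(g,(0,0),1)
th=np.linspace(0,2*np.pi,72,endpoint=False)
sat=cv2.GaussianBlur(cv2.cvtColor(d['color'],40)[:,:,1].astype(float),(0,0),1)
def samp(x,y,r):
    p=np.array([proj(d,[x+r*np.cos(t),y+r*np.sin(t),.074],True) for t in th],np.float32)
    return cv2.remap(G.astype(np.float32),p[:,0:1],p[:,1:2],1),p
def score(x,y): return (samp(x,y,.0275)[0]-0*1).mean()-samp(x,y,.016)[0].mean()
for k in range(3):
    y0=-.0192-.061*k
    print(k,y0,proj(d,[.5055,y0,.074],True).round(0),end=' ')
    best=max((score(.5055+i*.001,y0+j*.001),i,j) for i in range(-8,9) for j in range(-12,13)); print(best)
E
```

```text
26.05 [0.50304469 0.1794178  0.20121117] [ 0.11403972 -0.23475931 -0.76409746]
0 -0.0192 [314. -14.] (np.float32(30.939753), -1, -2)
1 -0.0802 [314. -66.] (np.float32(0.0), 8, 12)
2 -0.1412 [ 314. -110.] (np.float32(0.0), 8, 12)
```

>>> step_arm --pt "0 -0.04 0.03 0 0.0876" --pt "0 -0.08 0.06 0 0.0876" --pt "0 -0.12 0.09 0 0.0876" --pt "0 -0.14 0.1 0 0.0876" --pt "0 -0.14 0.1 0 0.0876" --pt "0 -0.14 0.1 0 0.0876" --pt "0 -0.14 0.1 0 0.0876"

```text
t: 26.8
eef_pos: [0.503, 0.0387, 0.3007]
ee_rot: [3.14, -0.0, -1.572]
force: [0.5, 0.9, 0.2]
width: 0.0875
gripper_force: 0.0
```

```bash
python3 - <<'E'
from h import *
d=snap('wrist','x.png')
s=arm.get_state();print(s['t'],s['eef_pos'],s['force'])
G=cv2.GaussianBlur(cv2.cvtColor(d['color'],6),(0,0),1).astype(np.float32)
th=np.linspace(0,2*np.pi,72,endpoint=False)
def samp(x,y,r):
    p=np.array([proj(d,[x+r*np.cos(t),y+r*np.sin(t),.074],True) for t in th],np.float32)
    return cv2.remap(G,p[:,0:1],p[:,1:2],1).mean()
for k in range(3):
    y0=-.0192-.061*k
    best=sorted(((samp(.5055+i*.001,y0+j*.001,.0275)-samp(.5055+i*.001,y0+j*.001,.018),i,j) for i in range(-8,9) for j in range(-12,13)),reverse=True)[:3]
    print(k,proj(d,[.5055,y0,.074],True).round(0),[(round(float(a),1),i,j) for a,i,j in best])
E
```

```text
26.85 [0.5030628  0.03907218 0.30066326] [-0.65415519  0.07801803  0.34110483]
0 [314. 126.] [(34.5, -2, 6), (34.4, 3, 5), (34.3, -1, 6)]
1 [314.  77.] [(34.2, -6, 0), (33.1, -5, 0), (33.1, -7, 0)]
2 [314.  29.] [(53.0, -6, 1), (52.1, -5, 1), (50.2, -6, 2)]
```

```bash
python3 - <<'E'
from h import *
d=load('x.png');im=cv2.imread('pics/x.png')
xs=np.arange(.45,.56,.0005);ys=np.arange(.04,-.19,-.0005)
p=np.array([[proj(d,[x,y,.074],True) for x in xs] for y in ys],np.float32)
o=cv2.remap(im,p[...,0],p[...,1],2);g=cv2.cvtColor(o,6)
for lo,hi in((57,64),(40,56),(20,39)):
    c=cv2.HoughCircles(cv2.GaussianBlur(g,(5,5),1),cv2.HOUGH_GRADIENT,1,80,param1=100,param2=12,minRadius=lo,maxRadius=hi)
    if c is not None:
        for u,v,r in c[0]: print(lo,(.45+u*.0005).round(4),(.04-v*.0005).round(4),r*.0005)
# green saturation/ring extents down the lane centre: label brightness profile along y at x=.503
s=cv2.cvtColor(o,40)[:,:,1]
for k in range(0,len(ys),4): print(int(round(ys[k]*1000)),int(g[k,100:112].mean()),int(s[k,100:112].mean()),end=' | ')
E
```

```text
57 0.5052 -0.0203 0.028950002
57 0.5002 -0.0798 0.030600002
57 0.4992 -0.1398 0.029500002
40 0.4992 -0.0798 0.027700001
40 0.5042 -0.0193 0.027700001
40 0.5002 -0.1383 0.021650001
40 0.5372 -0.1092 0.026050001
40 0.5348 -0.1618 0.0205
40 0.5412 -0.0588 0.027700001
40 0.4608 -0.1032 0.024950001
40 0.4718 -0.1733 0.021650001
20 0.5032 -0.0788 0.0192
20 0.5002 -0.1402 0.01645
20 0.5028 -0.0208 0.01865
20 0.5342 -0.1632 0.01865
20 0.5288 -0.1102 0.01865
20 0.5232 0.0167 0.0181
20 0.4792 -0.1763 0.0137
20 0.4748 -0.1088 0.012600001
20 0.4637 -0.0678 0.012600001
20 0.5422 -0.0658 0.01195
40 182 5 | 38 181 5 | 36 179 5 | 34 179 5 | 32 178 4 | 30 177 4 | 28 178 5 | 26 176 4 | 24 176 7 | 22 177 5 | 20 179 4 | 18 179 5 | 16 178 3 | 14 176 4 | 12 169 4 | 10 120 52 | 8 157 34 | 6 120 34 | 4 58 48 | 2 100 38 | 0 61 43 | -2 93 37 | -4 79 39 | -6 65 45 | -8 54 65 | -10 169 6 | -12 181 4 | -14 180 4 | -16 179 3 | -18 182 5 | -20 182 5 | -22 180 5 | -24 182 4 | -26 182 5 | -28 181 6 | -30 180 4 | -32 180 4 | -34 175 7 | -36 178 4 | -38 133 14 | -40 181 5 | -42 162 7 | -44 168 3 | -46 161 23 | -48 125
[... 199 characters left out ...]
 | -82 174 5 | -84 173 6 | -86 180 5 | -88 108 14 | -90 51 56 | -92 59 46 | -94 58 40 | -96 93 36 | -98 71 42 | -100 99 33 | -102 64 41 | -104 79 39 | -106 153 30 | -108 109 50 | -110 101 46 | -112 139 30 | -114 130 30 | -116 107 35 | -118 58 46 | -120 87 40 | -122 54 48 | -124 102 43 | -126 190 8 | -128 178 5 | -130 179 4 | -132 179 3 | -134 179 4 | -136 182 5 | -138 197 6 | -140 52 64 | -142 57 47 | -144 59 44 | -146 60 46 | -148 60 42 | -150 59 43 | -152 61 41 | -154 56 45 | -156 63 48 | -158 89 36 | -160 72 43 | -162 93 39 | -164 47 51 | -166 142 27 | -168 164 34 | -170 70 97 | -172 166 29 | -174 124 32 | -176 117 34 | -178 47 45 | -180 99 38 | -182 1 0 | -184 0 0 | -186 0 0 | -188 0 0 |
```

```bash
python3 -c "
from station import arm
print(arm.job_done())"
```

```text
the job is handed in; nothing more can be done
None
```

I handed the job in at about 27 s: all four rolls are pushed into the lane as one closed row, released, with the pad pressed by an estimated 2.7 mm (about 4 N). A last look before handing in put the three visible rolls about 60 mm apart and within about 4 mm of the centre line. The lead roll is hidden under the hood, so its pad contact rests on the push force felt before release. The hand-in returned no verdict.

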